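# Seat the honey hopper and hold the filling shutter half open

### The job

Set the steel hopper down on the filling stand, fully home over its two brass pegs, without dropping it and with the shutter still shut, and let go of it. Then slide the stand's red sprung shutter handle to half open (pointer on the green marks), never past three quarters, and finish still holding it there with the gripper. Leave the jars, the spanner, the lid and the ring where they are.

Things in the scene. Friction and masses are not known exactly. Their poses are not given: they have to be found in the camera images.
- station: Filling stand, fixed: white drip tray 200 x 200 x 22 mm and, on posts over it, a steel deck 160 (x) x 150 (y) x 12 mm, its top 112 mm above the table. Origin on the table under the deck's middle, z up, y the way the shutter opens. Two brass pegs, 10 mm thick, 20 mm tall with tapered tips, stand on the deck at x = -50 and +50 mm, y = 0.
- seat (a point): Middle of the deck's top face (over a 40 mm outlet), between the two pegs, 112 mm above the station's origin, same axes as the station. A fully seated hopper has its origin here.
- half_mark (a point): Midway between the two green marks (half open) on the stand's two aluminium rails; 155 mm along the station's y, 6 mm below the deck's top. Rails at x = -33 and +33 mm, 22 mm wide, from the deck to y = 213 mm, the red handle sliding between them. White marks at y = 125 mm: shut; red marks at 185 mm: fully open.
- hopper: Steel filling hopper, 0.25 to 0.5 kg, standing on its flange. Origin at the centre of the flange's underside, z up. Flange 130 (x) x 90 (y) x 8 mm with a 13.5 mm through hole at x = -50 and +50 mm, y = 0, for the pegs; either way round fits. On it a funnel 90 mm across, rim 72 mm above the origin, and over that a blue grip bar.
- hopper_grip (a point): Middle of the hopper's blue grip bar, 117 mm above the hopper's origin. The bar lies along the hopper's x, 94 mm long, 12 mm wide (y), 14 mm tall; its underside is 38 mm above the funnel's rim. Upright straps 5 mm thick join its two ends to the funnel.
- shutter (a joint): Travel of the sprung shutter in m: 0 shut (where it starts and springs back to), 0.060 fully open, 0.030 half open. It slides along the station's +y. The spring pulls it shut with about 4 N at 0, 10 N at half and 16 N fully open. When half open its black pointer lies over the green marks.
- shutter_grip (a point): Point to take the shutter's red upright handle, a block 30 (x) x 14 (y) x 66 mm, axes as the station: on its middle axis, 34 mm above the deck's top, 17 mm below the handle's top; 125 mm along the station's y when shut, and moves with the shutter. Nothing stands over it. A thin black pointer at its foot, in line with it, reaches out over both rails.
- jar_catch: Small capped glass jar, 52 mm across, 74 mm tall, under the deck in the drip tray: a bystander. Origin at the centre of its underside.
- jar_honey: Bystander: filled honey jar with a brass-coloured cap, 68 mm across, 120 mm tall. Origin in the middle of its underside.
- jar_honey2: Bystander: filled honey jar with a white cap, 68 mm across, 120 mm tall. Origin in the middle of its underside.
- jar_empty: Bystander: empty open glass jar, 68 mm across, 110 mm tall. Origin in the middle of its underside.
- spanner: Bystander: steel spanner 150 mm long, lying flat. Origin about its middle, on the table.
- jar_lid: Bystander: brass-coloured jar lid lying flat, 68 mm across, 14 mm thick. Origin in the middle of its underside.
- clamp_ring: Bystander: steel clamp ring lying flat, 70 mm across, 14 mm thick. Origin in the middle of its underside.

How it is judged:
On the way, in this order (a step that is already met when the one before it is completed fails the run):
1. the hopper is seated flat on the deck over both pegs and let go, the shutter still shut (z of hopper in the frame of seat between -0.003 and 0.003 m and horizontal distance between hopper and seat below 0.004 m and angle between the x axis of hopper and the x axis of seat, either way round below 0.07 rad and angle between hopper's own z axis and vertical below 0.05 rad and contact force between each of the fingers, the arm and hopper below 0.1 N and value of joint shutter below 0.008 m), for 0.2 s.
2. the fingers hold the shutter at half travel (value of joint shutter between 0.025 and 0.035 m and contact force between the fingers and shutter above 3 N and velocity of joint shutter between -0.01 and 0.01 m/s), for 0.3 s.
At the end, for the whole second after the job is handed in: The hopper sits on the deck over both pegs (origin within 3 mm in height and 4 mm sideways of the seat, aligned within 0.07 rad, upright within 0.05 rad), untouched by the robot; the fingers press on the shutter handle with over 3 N and hold the shutter still at 25 to 35 mm of its 60 mm travel (all of step 2 and z of hopper in the frame of seat between -0.003 and 0.003 m and horizontal distance between hopper and seat below 0.004 m and angle between the x axis of hopper and the x axis of seat, either way round below 0.07 rad and angle between hopper's own z axis and vertical below 0.05 rad and contact force between each of the fingers, the arm and hopper below 0.1 N); the arm keeps its last pose, push and grip.
It fails at once if the shutter is opened beyond three quarters (45 mm) (value of joint shutter above 0.045 m).
It fails at once if the shutter is opened more than 8 mm while the hopper is not on its pegs (value of joint shutter above 0.008 m and (horizontal distance between hopper and seat above 0.006 m or z of hopper in the frame of seat above 0.006 m)).
It fails at once if the hopper is dropped (falls free faster than 0.6 m/s) (linear speed of hopper above 0.6 m/s and contact force between the fingers and hopper below 0.1 N).
It fails at once if a bystander (jar, spanner, lid or ring) is moved more than 20 mm (distance of any of jar_catch, jar_honey, jar_honey2, jar_empty, spanner, jar_lid, clamp_ring from where it was at the start of the episode above 0.02 m).
It also fails if it takes over 54 s, if anything falls off the work surface, if the arm or the gripper's body presses on something with over 40 N, if the wrist force passes 120 N, or if a joint passes its speed limit or range.

### The arm

A 7-joint arm with a two-finger parallel gripper is mounted at the origin on the work surface. World frame = base frame: x ahead of the robot, y to its left, z up, the work surface at z = 0. Lengths are in m, angles in rad, forces in N, time in s.
With the tool pointing down it reaches from about 0.4 to 0.875 m from the base axis. Payload 19.3 kg.
Tool frame: the origin (TCP) lies midway between the tips of the shut fingers; the grasp point (between the pads) lies 19 mm behind it; z points along the fingers, y is the line along which they close (so a half turn about z gives the same grasp; the last joint's range is limited). The gripper opens to 85 mm and grips with 20 to 120 N. Pads are 22 mm wide; open, the fingers measure 114 mm over their backs; the gripper's body (76 mm by 85 mm) begins 54 mm behind the grasp point. The pads swing forward as they close: fully open they stand 13 mm farther back than shut.
Start: joints at [-1.284, 0.521, -0.036, 1.599, 0.021, 1.021, -0.113], TCP at [0.218, 0.586, 0.231] pointing down, gripper open.
Joint ranges: [-2.91, 2.91], [-0.3, 2.13], [-1.5, 1.42], [0.17, 2.43], [-1.26, 4.41], [0.16, 1.93], [-2.52, 2.52]. Speed limits (rad/s): [1.89, 1.89, 2.39, 2.39, 3.01, 3.01, 3.01].

### API

Orientations are given as [roll, pitch, yaw] about the fixed x, y, z axes, in that order (R = Rz(yaw) Ry(pitch) Rx(roll)).
In Python, from workcell import * gives the robot as it stands. The module is installed in compiled form; this text tells all that it offers.
- The arm moves only by the tool play_rows, never from a script. Its argument "deltas" is a list of rows, each a list of 7 numbers: the shift along the tool's x, y, z in units of 500 mm (1.0 is 500 mm), then the turn, a rotation vector about the tool's x, y, z in units of 120 degrees (1.0 is 120 degrees), then the closure, from 0 (fully open) to 1 (shut). A call has 1 to 10 rows; each row is the pose to reach, as a shift and turn from the pose commanded when the call began, along the tool's axes at that moment; what a row does not reach only later rows make up. A row lasts 1/10 s, in which the tool goes at most 50 mm and 8.59 degrees, less where a joint would pass 70% of its speed; a pose out of reach is approached as far as the arm can. A call with a number of a shift or a turn outside -1 to 1 is refused whole. A call with a gripper value outside its range is refused whole. The fingers move at their own pace and stop on an object; "newtons" is the grip in N (left out, the last holds). Time passes only in rows, so rows that repeat a pose let the fingers close. It gives the time, the measured TCP pose, the force, the opening and the grip force at its end, in the units of the state.
- observe(): the state, without advancing time (a new reading comes with each control period).
- grab_frame(name): name is "scene" or "top" or "wrist"; returns the picture (384x512x3 uint8, red, green, blue); there is no depth.
- get_calibration(name): a dict with "fovy" (degrees; the focal length in pixels is half the picture's height over the tangent of half this angle, whatever the lens; pixels are square), "cx", "cy" (the principal point, pixels), "k1" (the pictures are not rectified: a ray, as slopes to the right and down, at radius r is drawn at 1 + k1 r^2 times it, then the intrinsics apply), "xyz" and "rotation" of the camera in the world. Camera axes: x right, y down, z forward; pixel columns grow to the right and rows downward; lengths in m; the calibration is good to about 2 mm. A picture is of the moment at which its call begins: read the wrist's pose just before it. get_calibration takes no time and is no camera call; for the wrist camera it gives the pose at the moment of the call.
- job_done(): hands the job in; it is judged then, once.
The state is a dict: "clock": time; "qpos": joint angles; "qd": joint speeds; "joint_efforts": joint torques, N m; "position": TCP position; "tool_rot": TCP orientation; "force": force on the tool from outside, world axes, zero at the start; "moment": the same for the moment, N m; "grip_width": finger opening in m; "finger_force": force on a finger pad.
Only numpy, scipy, OpenCV 4.12 (cv2) and the standard library are available. Lean on these libraries where they do the work, as an engineer would, in place of code of your own. Each camera call takes 0.05 s, during which the arm holds its last target. There are 200 camera calls.

## Working session

There is one attempt and no reset: what is moved stays moved. The work goes in short steps, Python scripts to look and compute and a tool call to move; the robot and the scene stay as the last step left them, time stands still between calls to the robot, and variables do not carry over. Pictures are saved under pics/ and viewed, at most 10 in all, crops included, and the job is handed in when it is done.

Besides the shell and the picture viewer there is one more tool, called after "Emit:" by a JSON object that holds its "op" and its "data". play_rows: Moves the arm, as the interface text tells. Its arguments: {"type":"object","properties":{"deltas":{"type":"array"},"newtons":{"type":"number"}},"required":["deltas"]}

```bash
mkdir -p pics
cat > h.py <<'E'
from workcell import *
import numpy as np, cv2
from scipy.spatial.transform import Rotation as Ro
def ray(c,u,v):
    f=192/np.tan(np.radians(c["fovy"])/2)
    d=np.array([(u-c["cx"])/f,(v-c["cy"])/f]); s=d.copy()
    for _ in range(30): s=d/(1+c["k1"]*(s@s))
    R=np.array(c["rotation"]); 
    if R.shape!=(3,3): R=Ro.from_euler('xyz',R).as_matrix()
    return np.array(c["xyz"]),R@np.array([s[0],s[1],1])
def onz(c,u,v,z):
    o,d=ray(c,u,v); return o+d*(z-o[2])/d[2]
def proj(c,p):
    f=192/np.tan(np.radians(c["fovy"])/2)
    R=np.array(c["rotation"]); 
    if R.shape!=(3,3): R=Ro.from_euler('xyz',R).as_matrix()
    q=R.T@(np.array(p)-np.array(c["xyz"])); s=q[:2]/q[2]; s=s*(1+c["k1"]*(s@s))
    return s*f+[c["cx"],c["cy"]]
def grab(name,fn):
    c=get_calibration(name); im=grab_frame(name); cv2.imwrite(fn,im[:,:,::-1]); return c,im
E
python3 - <<'E'
from h import *
for n in("top","scene"):
    c,im=grab(n,f"pics/{n}0.png"); print(n,c)
a=cv2.imread("pics/top0.png");b=cv2.imread("pics/scene0.png")
cv2.imwrite("pics/both.png",cv2.resize(np.vstack([a]),(768,576)))
cv2.imwrite("pics/sc.png",cv2.resize(b,(768,576)))
print(observe())
E
```

```text
top {'fovy': 42.62823501788721, 'cx': 250.35357294115124, 'cy': 198.3445327343481, 'k1': -0.1956994968739537, 'xyz': array([0.37199672, 0.01103959, 1.57934382]), 'rotation': array([-3.01646419,  0.00461551, -1.56581499])}
scene {'fovy': 50.68676647608237, 'cx': 257.94288798634227, 'cy': 184.04754083410597, 'k1': 0.004415875302646611, 'xyz': array([ 1.31324415, -0.51178978,  0.99487105]), 'rotation': array([-2.33258827, -0.00635535,  0.95139038])}
{'clock': 0.1, 'qpos': array([-1.28424152,  0.52194819, -0.03631538,  1.59995128,  0.02121488,
        1.02109279, -0.11278714]), 'qd': array([-5.15354841e-04, -2.73532172e-03,  8.54030323e-05,  7.32144785e-04,
       -4.38284045e-04, -7.75467051e-04,  6.14068431e-05]), 'joint_efforts': array([ 3.53430412e-03, -9.28487992e+01,  1.98413350e+00, -3.70532405e+01,
        1.82251650e-02,  5.43725284e-03, -6.59359944e-05]), 'position': array([0.21820917, 0.58534928, 0.2307872 ]), 'tool_rot': array([-3.14058233e+00,  8.93897703e-05,  2.78483711e+00]), 'force': array([ 0.11129375,  0.62942768, -1.08507699]), 'moment': array([0.00875523, 0.0340284 , 0.02063969]), 'finger_force': 0.0, 'grip_width': 0.08555315504769584}
```

View pics/both.png

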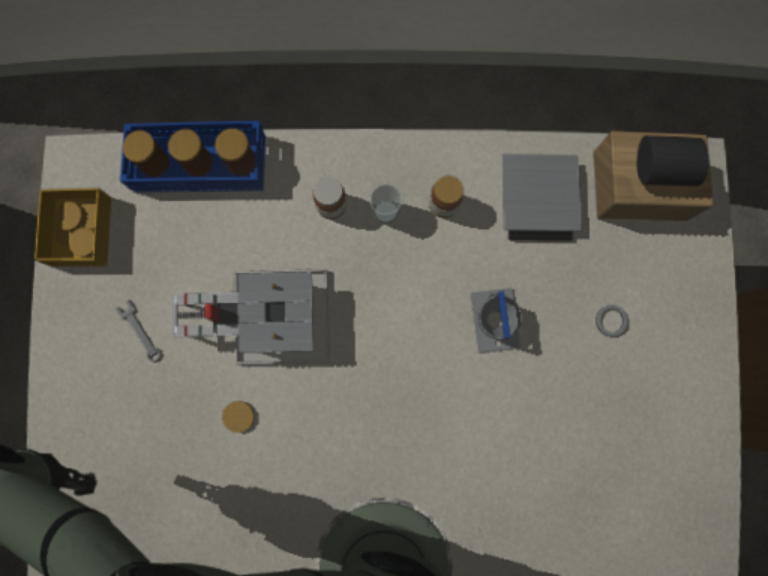

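View pics/sc.png

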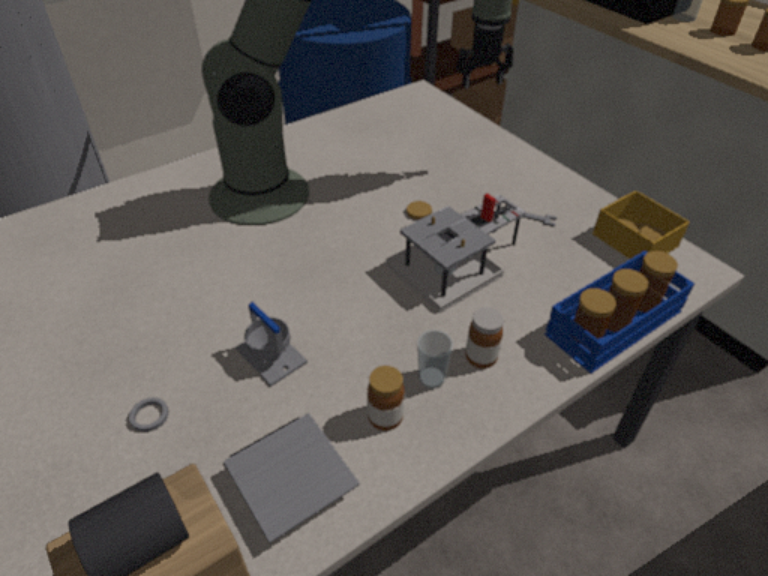

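The top view (768x576 scale) shows the deck around (275,312) with pegs near (276,287) and (276,336), and the red handle at (210,312), opening to the left (+y). The hopper is at (497,320) with its blue bar running (503,293)–(508,337). The jars sit beyond it in +x.

Run:
```python
from h import *
c=get_calibration("top"); im=cv2.imread("pics/top0.png"); hsv=cv2.cvtColor(im,cv2.COLOR_BGR2HSV)
def blobs(lo,hi,x0,y0,x1,y1,mn=3):
    m=np.zeros(im.shape[:2],np.uint8); m[y0:y1,x0:x1]=cv2.inRange(hsv,lo,hi)[y0:y1,x0:x1]
    n,l,s,ce=cv2.connectedComponentsWithStats(m)
    return [(ce[i],s[i],np.argwhere(l==i)[:,::-1]) for i in range(1,n) if s[i][4]>=mn]
for ce,s,p in blobs((100,120,60),(130,255,255),300,180,370,245):
    P=np.array([onz(c,*q,.124)[:2] for q in p]); m=P.mean(0); w,v=np.linalg.eigh(np.cov(P.T)); e=v[:,1]
    print("bar",ce,s,m,"axis deg",np.degrees(np.arctan2(e[1],e[0])),np.ptp(P@e))
for ce,s,p in blobs((8,90,50),(30,255,255),160,180,210,240): print("peg",ce,s,onz(c,*ce,.127))
for ce,s,p in blobs((0,120,50),(6,255,255),110,185,160,230): print("red",ce,s,onz(c,*ce,.16))
```

```text
bar [335.51282051 209.07692308] [332 194   8  31 117] [ 0.52387073 -0.23597477] axis deg -172.60521788193765 0.09113264202027577
peg [182.  190.5] [181 190   3   2   4] [0.57741851 0.22342918 0.127     ]
peg [182.8 223.6] [182 223   3   2   5] [0.47816662 0.21890682 0.127     ]
red [140.17647059 207.76470588] [136 203   9  11  68] [0.5212319  0.34144756 0.16      ]
```

```bash
cat >> h.py <<'E'
def todelta(xyz,yawdeg):
    s=observe(); R=Ro.from_euler('xyz',s["tool_rot"]); T=Ro.from_euler('xyz',[np.pi,0,np.radians(yawdeg)])
    d=R.inv().apply(np.array(xyz)-s["position"])/.5; r=(R.inv()*T).as_rotvec()/np.radians(120)
    print("pos",s["position"].round(4),"rot",np.degrees(s["tool_rot"]).round(2),"t",s["clock"],"F",s["force"].round(2)); print("delta",d.round(4).tolist(),r.round(4).tolist())
E
python3 - <<'E'
from h import *
todelta([.528,.221,.37],182.6)
c=get_calibration("wrist"); s=observe(); R=Ro.from_euler('xyz',s["tool_rot"])
print(c, "cam in tool",R.inv().apply(c["xyz"]-s["position"]),(R.inv()*Ro.from_euler('xyz',c["rotation"])).as_matrix().round(3))
E
```

```text
pos [0.2182 0.5853 0.2308] rot [-1.7994e+02  1.0000e-02  1.5956e+02] t 0.1 F [ 0.11  0.63 -1.09]
delta [-0.8351, -0.4667, -0.2779] [-0.0005, -0.0001, -0.192]
{'fovy': 71.97775767924797, 'cx': 257.22188024380864, 'cy': 188.18855195206285, 'k1': 0.003243958062715455, 'xyz': array([0.15050621, 0.61099802, 0.37318279]), 'rotation': array([2.84881112e+00, 2.41474399e-04, 1.21348074e+00])} cam in tool [ 0.07238476  0.00024558 -0.14240238] [[-0.001 -0.957 -0.289]
 [ 1.    -0.001  0.001]
 [-0.001 -0.289  0.957]]
```

Emit:
{"op": "play_rows", "data": {"deltas": [[-0.1, -0.05, -0.05, 0, 0, -0.05, 0], [-0.2, -0.1, -0.1, 0, 0, -0.1, 0], [-0.3, -0.15, -0.15, 0, 0, -0.15, 0], [-0.4, -0.2, -0.2, 0, 0, -0.192, 0], [-0.5, -0.25, -0.278, 0, 0, -0.192, 0], [-0.6, -0.32, -0.278, 0, 0, -0.192, 0], [-0.7, -0.4, -0.278, 0, 0, -0.192, 0], [-0.8, -0.467, -0.278, 0, 0, -0.192, 0], [-0.835, -0.467, -0.278, 0, 0, -0.192, 0], [-0.835, -0.467, -0.278, 0, 0, -0.192, 0]]}}

```text
clock: 1.1
position: [0.5248, 0.2238, 0.3701]
tool_rot: [3.142, 0.0, -3.096]
force: [0.8, 1.1, 0.2]
grip_width: 0.0855
finger_force: 0.0
```

Emit:
{"op": "play_rows", "data": {"deltas": [[0, 0, 0, 0, 0, 0, 0], [0, 0, 0, 0, 0, 0, 0], [0, 0, 0, 0, 0, 0, 0], [0, 0, 0, 0, 0, 0, 0]]}}

```text
clock: 1.5
position: [0.5232, 0.2268, 0.3697]
tool_rot: [3.141, -0.0, -3.094]
force: [0.3, -0.9, -0.7]
grip_width: 0.0855
finger_force: 0.0
```

Run:
```python
from h import *
todelta([.528,.221,.37],182.6)
c,im=grab("wrist","pics/w_seat.png"); print(c["xyz"],c["rotation"])
np.save("wseat_c.npy",c,allow_pickle=True)
hsv=cv2.cvtColor(im,cv2.COLOR_RGB2HSV)
for nm,lo,hi,z in(("peg",(8,90,40),(30,255,255),.130),("red",(0,120,50),(6,255,255),.163),("green",(45,80,40),(80,255,255),.112)):
    n,l,s,ce=cv2.connectedComponentsWithStats(cv2.inRange(hsv,lo,hi))
    for i in range(1,n):
        if s[i][4]>12: print(nm,ce[i],s[i],onz(c,*ce[i],z).round(4))
cv2.imwrite("pics/w_seat_v.png",cv2.resize(im[:,:,::-1],(768,576)))
```

```text
pos [0.5232 0.2268 0.3697] rot [ 1.7999e+02 -2.0000e-02 -1.7730e+02] t 1.5 F [ 0.27 -0.92 -0.7 ]
delta [-0.009, -0.012, -0.0005] [0.0001, -0.0002, 0.0009]
[0.45098915 0.22317529 0.51216823] [ 2.84902427e+00 -6.91034201e-04  1.61745893e+00]
peg [313.77646285  25.97896121] [ 294    3   41   47 1521] [0.3472 0.2907 0.13  ]
peg [253.63333333 129.36666667] [251 127   6   6  30] [0.4794 0.2197 0.13  ]
peg [253.36111111 194.86111111] [251 192   6   7  36] [0.5768 0.2234 0.13  ]
peg [475.12484015 256.85294118] [ 427  214   85   94 6256] [0.6665 0.5901 0.13  ]
peg [ 94.69465649 253.26717557] [ 79 246  25  22 131] [ 0.6887 -0.0302  0.13  ]
peg [204.51470588 252.38235294] [192 249  25  12  68] [0.679  0.1482 0.13  ]
peg [ 57.95995893 279.19815195] [ 32 263  54  39 974] [ 0.7409 -0.098   0.13  ]
peg [197.39308855 276.76025918] [177 267  36  29 463] [0.7257 0.1358 0.13  ]
peg [294.97272727 312.44545455] [281 310  28  13 110] [0.7907 0.3057 0.13  ]
peg [330.07142857 317.48809524] [322 311  19  19 168] [0.7986 0.3687 0.13  ]
peg [408.05097087 354.23543689] [391 337  35  33 824] [0.8747 0.5237 0.13  ]
red [375.48571429 140.82857143] [374 135   4  13  35] [0.4842 0.3799 0.163 ]
red [339.35355649 165.96025105] [328 152  24  28 478] [0.5197 0.3372 0.163 ]
red [369.67741935 182.58064516] [368 176   4  14  31] [0.5409 0.3819 0.163 ]
green [355.80769231 140.5       ] [355 134   3  14  26] [0.4899 0.3732 0.112 ]
green [350.86363636 182.31818182] [350 177   3  12  22] [0.5549 0.3755 0.112 ]
```

View pics/w_seat_v.png

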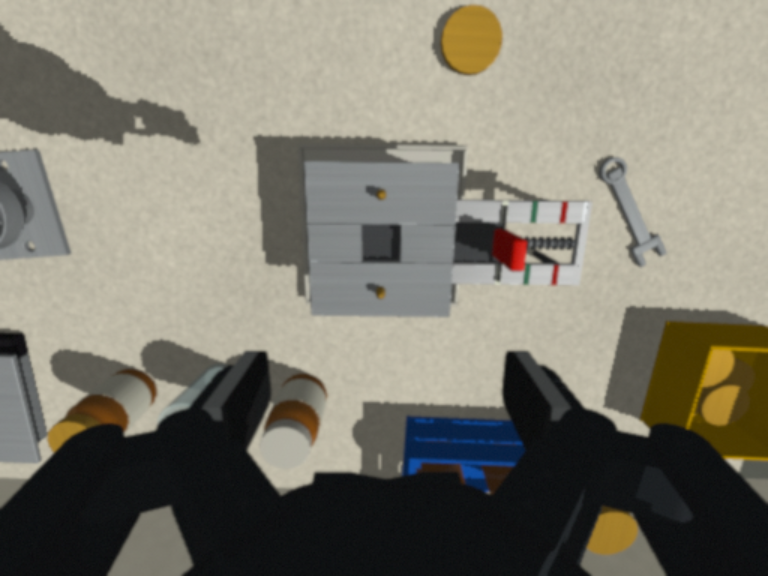

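The wrist view shows both pegs at (380,194) and (380,292), the red handle at (510,249) and the hopper at the left edge. It agrees with the top view to about 2 mm. I'll lower to z=0.28 for a closer look at the pegs.

Emit:
{"op": "play_rows", "data": {"deltas": [[-0.012, 0.0115, 0.06, 0, 0, 0, 0], [-0.012, 0.0115, 0.12, 0, 0, 0, 0], [-0.012, 0.0115, 0.18, 0, 0, 0, 0], [-0.012, 0.0115, 0.18, 0, 0, 0, 0], [-0.012, 0.0115, 0.18, 0, 0, 0, 0], [-0.012, 0.0115, 0.18, 0, 0, 0, 0]]}}

```text
clock: 2.15
position: [0.5302, 0.2323, 0.2816]
tool_rot: [3.141, 0.002, -3.096]
force: [-0.1, 0.7, 0.7]
grip_width: 0.0854
finger_force: 0.0
```

```bash
cat >> h.py <<'E'
def blobs(c,im,lo,hi,z,lim,mn=12,show=True):
    n,l,s,ce=cv2.connectedComponentsWithStats(cv2.inRange(cv2.cvtColor(im,cv2.COLOR_RGB2HSV),lo,hi)); o=[]
    for i in range(1,n):
        p=onz(c,*ce[i],z)
        if s[i][4]>=mn and lim[0]<p[0]<lim[1] and lim[2]<p[1]<lim[3]:
            o.append((ce[i],p,np.argwhere(l==i)[:,::-1])); print(ce[i].round(1),s[i],p.round(4)) if show else 0
    return o
E
python3 - <<'E'
from h import *
todelta([.529,.2215,.28],182.6)
c,im=grab("wrist","pics/w_seat2.png"); np.save("c_seat2.npy",c,allow_pickle=True)
b=blobs(c,im,(8,90,40),(30,255,255),.122,(.46,.6,.19,.26))
d=b[1][1]-b[0][1]; print("len",np.hypot(*d[:2]),"yaw",np.degrees(np.arctan2(d[1],d[0])),"mid",(b[0][1]+b[1][1])/2)
blobs(c,im,(0,120,50),(6,255,255),.163,(.45,.6,.28,.4))
cv2.imwrite("pics/w_seat2_c.png",cv2.resize(im[60:260,180:440,::-1],None,fx=3,fy=3,interpolation=cv2.INTER_CUBIC))
E
```

```text
pos [0.5302 0.2323 0.2816] rot [ 1.7994e+02  1.1000e-01 -1.7739e+02] t 2.15 F [-0.11  0.67  0.7 ]
delta [0.0034, -0.0214, 0.0032] [0.0005, 0.001, 0.0001]
[247.7 128.2] [244 125   8   8  52] [0.4797 0.2195 0.122 ]
[248.  211.2] [245 207   7  10  61] [0.5791 0.2233 0.122 ]
len 0.09948180962689943 yaw 2.223221753066226 mid [0.52944588 0.22138798 0.122     ]
[403.4 142.9] [401 135   6  17  65] [0.484  0.3736 0.163 ]
[359.  175.6] [342 157  35  39 914] [0.5188 0.3354 0.163 ]
[394.6 195.2] [392 187   6  17  58] [0.538  0.3756 0.163 ]
```

View pics/w_seat2_c.png

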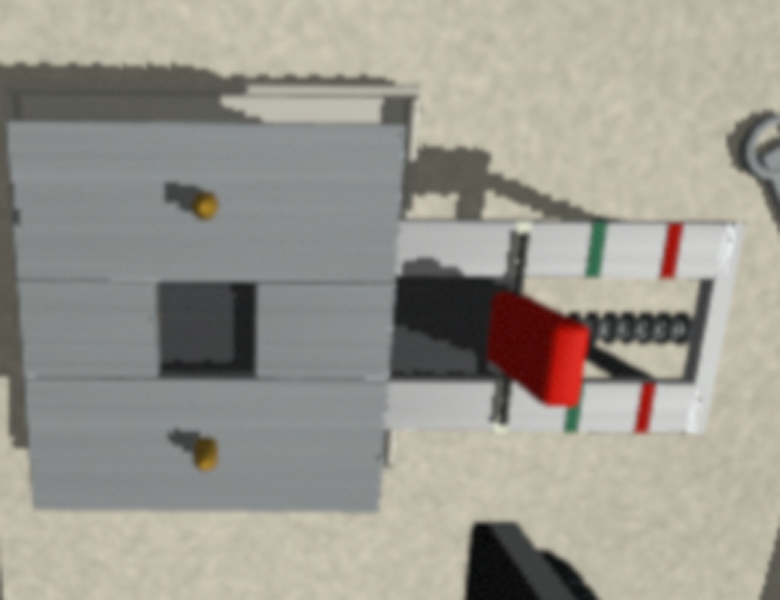

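The close view shows both pegs cleanly at crop (205,205) and (205,455), and the handle with its pointer on the white (shut) marks. The seat comes out at about (0.5294, 0.2214) with yaw about 2.3°, and the peg spacing of 99.5 mm checks. Next is the hopper.

Run:
```python
from h import *
todelta([.524,-.236,.28],187.4)
```

```text
pos [0.5302 0.2322 0.2816] rot [ 1.7994e+02  1.2000e-01 -1.7739e+02] t 2.2 F [-0.47 -0.23 -0.12]
delta [0.055, -0.9348, 0.002] [0.0005, 0.001, -0.0399]
```

Emit:
{"op": "play_rows", "data": {"deltas": [[0.005, -0.1, 0, 0, 0, 0, 0], [0.01, -0.2, 0, 0, 0, -0.01, 0], [0.015, -0.3, 0, 0, 0, -0.02, 0], [0.02, -0.4, 0, 0, 0, -0.03, 0], [0.03, -0.5, 0, 0, 0, -0.04, 0], [0.035, -0.6, 0, 0, 0, -0.04, 0], [0.04, -0.7, 0, 0, 0, -0.04, 0], [0.045, -0.8, 0, 0, 0, -0.04, 0], [0.055, -0.9, 0, 0, 0, -0.04, 0], [0.055, -0.935, 0, 0, 0, -0.04, 0]]}}

```text
clock: 3.2
position: [0.5224, -0.2419, 0.2813]
tool_rot: [-3.139, 0.001, -3.018]
force: [-0.4, 0.6, 0.5]
grip_width: 0.0855
finger_force: 0.0
```

Emit:
{"op": "play_rows", "data": {"deltas": [[0, 0, 0.07, 0, 0, 0, 0], [0, 0, 0.14, 0, 0, 0, 0], [0, 0, 0.2, 0, 0, 0, 0], [0, 0, 0.2, 0, 0, 0, 0], [0, 0, 0.2, 0, 0, 0, 0], [0, 0, 0.2, 0, 0, 0, 0]]}}

```text
clock: 3.8
position: [0.5244, -0.237, 0.182]
tool_rot: [-3.14, 0.003, -3.013]
force: [0.2, -0.6, 0.2]
grip_width: 0.0854
finger_force: 0.0
```

Run:
```python
from h import *
todelta([.524,-.236,.18],187.4)
c,im=grab("wrist","pics/w_hop.png")
b=blobs(c,im,(100,110,40),(130,255,255),.122,(.4,.65,-.35,-.15),50)
p=b[0][2]; P=np.array([onz(c,*q,.124)[:2] for q in p]); m=P.mean(0); w,v=np.linalg.eigh(np.cov(P.T)); e=v[:,1]*np.sign(v[0,1]); t=(P-m)@e
print(m,np.degrees(np.arctan2(e[1],e[0])),np.ptp(t),np.ptp((P-m)@v[:,0]),"mid",m+e*(t.max()+t.min())/2)
cv2.imwrite("pics/w_hop_v.png",cv2.resize(im[:,:,::-1],(768,576)))
```

```text
pos [ 0.5244 -0.237   0.182 ] rot [-1.7993e+02  1.5000e-01 -1.7261e+02] t 3.8 F [ 0.24 -0.61  0.24]
delta [0.0005, 0.002, 0.0041] [-0.0006, 0.0013, -0.0001]
[256.5 196.8] [ 249  143   16  111 1614] [ 0.5206 -0.2383  0.122 ]
[ 0.52088163 -0.2382854 ] 6.648827980924465 0.09354031467229143 0.01224768629304505 mid [ 0.52394279 -0.23792857]
```

View pics/w_hop_v.png

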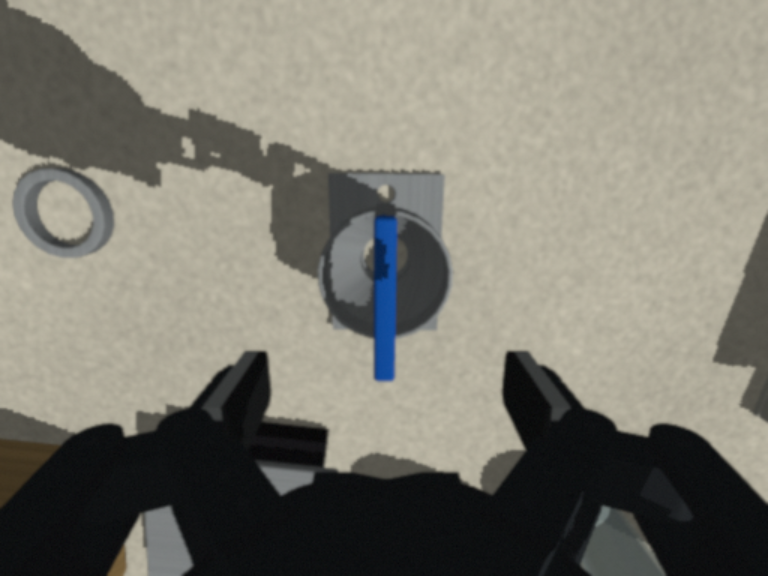

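The bar is between the fingers (385,215)–(385,378). Its middle is at (0.524,-0.238), its length of 93.5 mm checks, and its yaw is 6.7°. I'll descend to grasp height.

Run:
```python
from h import *
todelta([.524,-.238,.099],186.7)
c=get_calibration("wrist"); print("hole",onz(c,257.3,128,.006), "expected",.524-.05*np.cos(.117),-.238-.05*np.sin(.117))
```

```text
pos [ 0.5243 -0.2369  0.1819] rot [-1.7993e+02  1.5000e-01 -1.7261e+02] t 3.85 F [-0.14  0.36  0.59]
delta [0.0013, -0.0019, 0.1658] [-0.0006, 0.0013, 0.0058]
hole [ 0.47486199 -0.24355022  0.006     ] expected 0.47434183478492414 -0.2438366623572233
```

Emit:
{"op": "play_rows", "data": {"deltas": [[0.001, -0.002, 0.06, 0, 0.001, 0.006, 0], [0.001, -0.002, 0.12, 0, 0.001, 0.006, 0], [0.001, -0.002, 0.166, 0, 0.001, 0.006, 0], [0.001, -0.002, 0.166, 0, 0.001, 0.006, 0.3], [0.001, -0.002, 0.166, 0, 0.001, 0.006, 0.6], [0.001, -0.002, 0.166, 0, 0.001, 0.006, 1], [0.001, -0.002, 0.166, 0, 0.001, 0.006, 1], [0.001, -0.002, 0.166, 0, 0.001, 0.006, 1], [0.001, -0.002, 0.166, 0, 0.001, 0.006, 1], [0.001, -0.002, 0.166, 0, 0.001, 0.006, 1]], "newtons": 60}}

```text
clock: 4.85
position: [0.5235, -0.238, 0.0978]
tool_rot: [-3.141, -0.001, -3.025]
force: [-1.5, 0.8, 8.4]
grip_width: 0.0106
finger_force: 59.6
```

Emit:
{"op": "play_rows", "data": {"deltas": [[0, 0, 0, 0, 0, 0, 1], [0, 0, 0, 0, 0, 0, 1], [0, 0, 0, 0, 0, 0, 1], [0, 0, 0, 0, 0, 0, 1]]}}

```text
clock: 5.25
position: [0.5235, -0.238, 0.0978]
tool_rot: [-3.141, -0.001, -3.025]
force: [-0.6, -0.3, 7.9]
grip_width: 0.0112
finger_force: 59.6
```

Emit:
{"op": "play_rows", "data": {"deltas": [[0, 0, -0.02, 0, 0, 0, 1], [0, 0, -0.06, 0, 0, 0, 1], [0, 0, -0.12, 0, 0, 0, 1], [0, 0, -0.18, 0, 0, 0, 1], [0, 0, -0.24, 0, 0, 0, 1], [0, 0, -0.3, 0, 0, 0, 1], [0, 0, -0.36, 0, 0, 0, 1], [0, 0, -0.36, 0, 0, 0, 1], [0, 0, -0.36, 0, 0, 0, 1]]}}

```text
clock: 6.15
position: [0.5232, -0.2374, 0.2774]
tool_rot: [-3.141, -0.001, -3.025]
force: [0.5, 0.2, -3.2]
grip_width: 0.0108
finger_force: 59.0
```

Run:
```python
from h import *
todelta([.529,.2214,.28],182.4)
c,im=grab("wrist","pics/w_held.png")
s=observe();print(s["grip_width"],s["finger_force"])
b=blobs(c,im,(100,110,40),(130,255,255),s["position"][2]+.025,(.4,.65,-.35,-.15),50)
```

```text
pos [ 0.5232 -0.2374  0.2774] rot [-1.7999e+02 -8.0000e-02 -1.7332e+02] t 6.15 F [ 0.46  0.15 -3.18]
delta [-0.1182, 0.9101, -0.0056] [-0.0001, -0.0007, 0.0356]
0.011155367587732567 58.957173228263855
[257.3 241.3] [ 245  167   26  153 3547] [ 0.5142 -0.2387  0.3015]
```

Held (3.2 N of weight). Carrying it over to above the seat with a gentle ramp.

Emit:
{"op": "play_rows", "data": {"deltas": [[-0.004, 0.03, -0.006, 0, 0, 0, 1], [-0.012, 0.09, -0.006, 0, 0, 0.005, 1], [-0.02, 0.16, -0.006, 0, 0, 0.01, 1], [-0.03, 0.24, -0.006, 0, 0, 0.015, 1], [-0.04, 0.32, -0.006, 0, 0, 0.02, 1], [-0.052, 0.4, -0.006, 0, 0, 0.025, 1], [-0.062, 0.48, -0.006, 0, 0, 0.03, 1], [-0.073, 0.56, -0.006, 0, 0, 0.036, 1], [-0.083, 0.64, -0.006, 0, 0, 0.036, 1], [-0.093, 0.72, -0.006, 0, 0, 0.036, 1]]}}

```text
clock: 7.2
position: [0.5267, 0.1275, 0.279]
tool_rot: [-3.141, -0.004, -3.1]
force: [0.7, -0.5, -3.4]
grip_width: 0.0111
finger_force: 59.0
```

Run:
```python
from h import *
todelta([.529,.2214,.28],182.4)
```

```text
pos [0.5267 0.1275 0.279 ] rot [-179.97   -0.21 -177.62] t 7.2 F [ 0.71 -0.52 -3.42]
delta [-0.0124, 0.1875, -0.0022] [-0.0003, -0.0018, -0.0002]
```

Emit:
{"op": "play_rows", "data": {"deltas": [[-0.005, 0.06, 0, 0, 0, 0, 1], [-0.01, 0.11, 0, 0, 0, 0, 1], [-0.0125, 0.15, 0, 0, 0, 0, 1], [-0.0125, 0.18, 0, 0, 0, 0, 1], [-0.0125, 0.188, 0, 0, 0, 0, 1], [-0.0125, 0.188, 0, 0, 0, 0, 1], [-0.0125, 0.188, 0, 0, 0, 0, 1], [-0.0125, 0.188, 0, 0, 0, 0, 1]]}}

```text
clock: 8.0
position: [0.5303, 0.2185, 0.2798]
tool_rot: [-3.141, -0.002, -3.102]
force: [-0.1, -0.5, -3.0]
grip_width: 0.0108
finger_force: 59.0
```

Run:
```python
from h import *
todelta([.529,.2214,.237],182.4)
c,im=grab("wrist","pics/w_above.png")
cv2.imwrite("pics/w_above_c.png",cv2.resize(im[60:300,120:400,::-1],None,fx=2.5,fy=2.5,interpolation=cv2.INTER_CUBIC))
```

```text
pos [0.5303 0.2185 0.2798] rot [-1.7997e+02 -1.2000e-01 -1.7772e+02] t 8.0 F [-0.06 -0.47 -2.98]
delta [0.0021, 0.006, 0.0856] [-0.0003, -0.001, -0.001]
```

View pics/w_above_c.png

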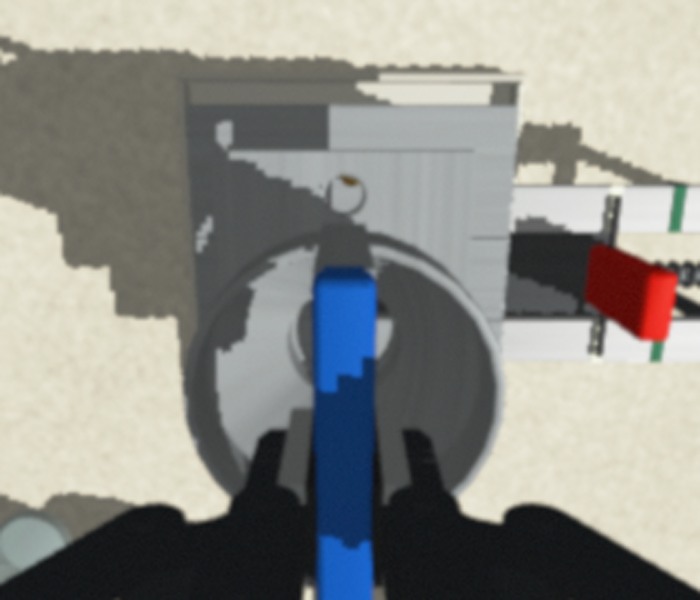

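The near hole is at crop (347,194) and the brass peg shows through it at (349,181). I'll compute the hole's offset from the peg.

Run:
```python
from h import *
c=get_calibration("wrist"); s=observe(); z=s["position"][2]-.098
h=onz(c,120+347/2.5,60+194/2.5,z+.008); print("hole",h,"TCP",s["position"])
y=s["tool_rot"][2]+np.pi
print("hole from TCP",s["position"][:2]-.0495*np.array([np.cos(y),np.sin(y)]))
print("peg from hole", np.array([.4797,.2195])-h[:2])
todelta(np.r_[s["position"][:2]+np.array([.4797,.2195])-h[:2],.237],182.4)
im=cv2.imread("pics/w_above.png")[:,:,::-1]
blobs(c,im,(8,60,30),(30,255,255),.127,(.4,.55,.15,.3),3)
```

```text
hole [0.48192739 0.21799958 0.18985381] TCP [0.53027743 0.21865358 0.27985381]
hole from TCP [0.4808168  0.21667988]
peg from hole [-0.00222739  0.00150042]
pos [0.5303 0.2187 0.2799] rot [-1.7998e+02 -1.1000e-01 -1.7771e+02] t 8.05 F [-0.41  1.25 -3.26]
delta [0.0042, 0.0032, 0.0857] [-0.0002, -0.0009, -0.001]
[259.3 131.9] [257 131   5   3  11] [0.4822 0.2189 0.127 ]
```

Emit:
{"op": "play_rows", "data": {"deltas": [[0.0036, 0.0042, 0.02, 0, 0, -0.001, 1], [0.0036, 0.0042, 0.04, 0, -0.001, -0.001, 1], [0.0036, 0.0042, 0.06, 0, -0.001, -0.001, 1], [0.0036, 0.0042, 0.08, 0, -0.001, -0.001, 1], [0.0036, 0.0042, 0.088, 0, -0.001, -0.001, 1], [0.0036, 0.0042, 0.088, 0, -0.001, -0.001, 1], [0.0036, 0.0042, 0.088, 0, -0.001, -0.001, 1], [0.0036, 0.0042, 0.088, 0, -0.001, -0.001, 1]]}}

```text
clock: 8.85
position: [0.5283, 0.2217, 0.2361]
tool_rot: [3.141, 0.001, -3.098]
force: [-0.3, 0.5, -2.7]
grip_width: 0.0108
finger_force: 58.9
```

Run:
```python
from h import *
todelta([.5285,.2207,.212],182.4)
c,im=grab("wrist","pics/w_low.png")
blobs(c,im,(8,60,30),(30,255,255),.132,(.4,.55,.15,.3),3)
cv2.imwrite("pics/w_low_c.png",cv2.resize(im[100:180,210:310,::-1],None,fx=6,fy=6,interpolation=cv2.INTER_CUBIC))
```

```text
pos [0.5283 0.2217 0.2361] rot [ 1.7999e+02  4.0000e-02 -1.7753e+02] t 8.85 F [-0.32  0.5  -2.67]
delta [-0.0002, -0.002, 0.0483] [0.0, 0.0003, 0.0006]
[257.4 135. ] [253 131  10  10  78] [0.4794 0.2197 0.132 ]
```

View pics/w_low_c.png

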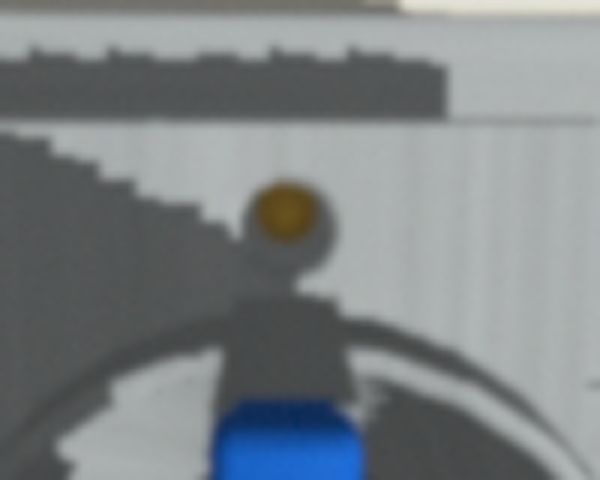

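Run:
```python
from h import *
c=get_calibration("wrist"); s=observe(); z=s["position"][2]-.098
for zz in (.144,.146): print(onz(c,210+288/6-.4,100+229.5/6-.4,zz).round(4))
print(onz(c,210+287/6-.4,100+212/6-.4,.132).round(4), s["position"])
```

```text
[0.4807 0.2199 0.144 ]
[0.4805 0.2199 0.146 ]
[0.4793 0.2197 0.132 ] [0.52832044 0.22165488 0.23612809]
```

The peg sits inside the hole. The hopper is about 1.2 mm too far in +x, so I'll correct 1 mm and lower partway.

Emit:
{"op": "play_rows", "data": {"deltas": [[0.002, -0.0004, 0, 0, 0, 0, 1], [0.002, -0.0004, 0.006, 0, 0, 0, 1], [0.002, -0.0004, 0.012, 0, 0, 0, 1], [0.002, -0.0004, 0.018, 0, 0, 0, 1], [0.002, -0.0004, 0.024, 0, 0, 0, 1], [0.002, -0.0004, 0.03, 0, 0, 0, 1], [0.002, -0.0004, 0.03, 0, 0, 0, 1], [0.002, -0.0004, 0.03, 0, 0, 0, 1]]}}

```text
clock: 9.7
position: [0.5271, 0.2213, 0.2207]
tool_rot: [-3.141, -0.0, -3.098]
force: [0.2, 0.6, -4.7]
grip_width: 0.0107
finger_force: 58.9
```

Emit:
{"op": "play_rows", "data": {"deltas": [[0, 0, 0.004, 0, 0, 0, 1], [0, 0, 0.008, 0, 0, 0, 1], [0, 0, 0.012, 0, 0, 0, 1], [0, 0, 0.016, 0, 0, 0, 1], [0, 0, 0.02, 0, 0, 0, 1], [0, 0, 0.02, 0, 0, 0, 1], [0, 0, 0.02, 0, 0, 0, 1]]}}

```text
clock: 10.4
position: [0.5271, 0.2214, 0.2107]
tool_rot: [-3.141, -0.0, -3.098]
force: [0.0, -0.3, -2.7]
grip_width: 0.011
finger_force: 59.0
```

Emit:
{"op": "play_rows", "data": {"deltas": [[0, 0, 0.001, 0, 0, 0, 1], [0, 0, 0.002, 0, 0, 0, 1], [0, 0, 0.003, 0, 0, 0, 1], [0, 0, 0.004, 0, 0, 0, 1], [0, 0, 0.004, 0, 0, 0, 1]]}}

```text
clock: 10.9
position: [0.5273, 0.2213, 0.2098]
tool_rot: [3.141, 0.001, -3.099]
force: [-5.7, -4.1, 14.0]
grip_width: 0.0107
finger_force: 61.5
```

Contact came at z = 0.2098 with 14 N, matching the expected seated height (bottom at 0.112). Releasing, then retreating upward.

Emit:
{"op": "play_rows", "data": {"deltas": [[0, 0, -0.003, 0, 0, 0, 1], [0, 0, -0.003, 0, 0, 0, 0.8], [0, 0, -0.003, 0, 0, 0, 0.6], [0, 0, -0.003, 0, 0, 0, 0.3], [0, 0, -0.003, 0, 0, 0, 0], [0, 0, -0.003, 0, 0, 0, 0], [0, 0, -0.003, 0, 0, 0, 0], [0, 0, -0.003, 0, 0, 0, 0]]}}

```text
clock: 11.7
position: [0.5271, 0.2213, 0.2102]
tool_rot: [-3.141, -0.0, -3.098]
force: [-0.8, -1.0, 0.1]
grip_width: 0.0856
finger_force: 0.0
```

Emit:
{"op": "play_rows", "data": {"deltas": [[0, 0, -0.04, 0, 0, 0, 0], [0, 0, -0.1, 0, 0, 0, 0], [0, 0, -0.16, 0, 0, 0, 0], [0, 0, -0.2, 0, 0, 0, 0], [0, 0, -0.2, 0, 0, 0, 0], [0, 0, -0.2, 0, 0, 0, 0]]}}

```text
clock: 12.3
position: [0.527, 0.2214, 0.3101]
tool_rot: [-3.142, 0.0, -3.098]
force: [0.8, -0.5, -0.7]
grip_width: 0.0852
finger_force: 0.0
```

Run:
```python
from h import *
todelta([.5244,.3463,.28],182.4)
c,im=grab("wrist","pics/w_after.png")
b=blobs(c,im,(100,110,40),(130,255,255),.236,(.4,.65,.15,.3),50)
p=b[0][2]; P=np.array([onz(c,*q,.236)[:2] for q in p]); m=P.mean(0); w,v=np.linalg.eigh(np.cov(P.T)); e=v[:,1]*np.sign(v[0,1]); t=(P-m)@e
print(m,np.degrees(np.arctan2(e[1],e[0])),np.ptp(t),"mid",m+e*(t.max()+t.min())/2)
blobs(c,im,(0,120,50),(6,255,255),.163,(.45,.6,.28,.4))
cv2.imwrite("pics/w_after_v.png",cv2.resize(im[:,:,::-1],(768,576)))
```

```text
pos [0.527  0.2214 0.3101] rot [-1.8000e+02  1.0000e-02 -1.7752e+02] t 12.3 F [ 0.84 -0.49 -0.73]
delta [-0.0055, 0.2499, 0.0602] [-0.0, 0.0001, 0.0007]
[257.4 191.8] [ 250  143   16  103 1433] [0.5233 0.2213 0.236 ]
[312.2 307.4] [ 275  294   76   36 1725] [0.6407 0.2805 0.236 ]
[0.5241245  0.22131901] 2.464909137660459 0.09266474157668181 mid [0.52792253 0.2214825 ]
[399.8 142.9] [397 135   6  17  55] [0.484  0.3745 0.163 ]
[358.9 172.8] [343 156  32  35 761] [0.5191 0.3353 0.163 ]
[392.  190.9] [390 184   5  15  46] [0.5387 0.3765 0.163 ]
```

View pics/w_after_v.png

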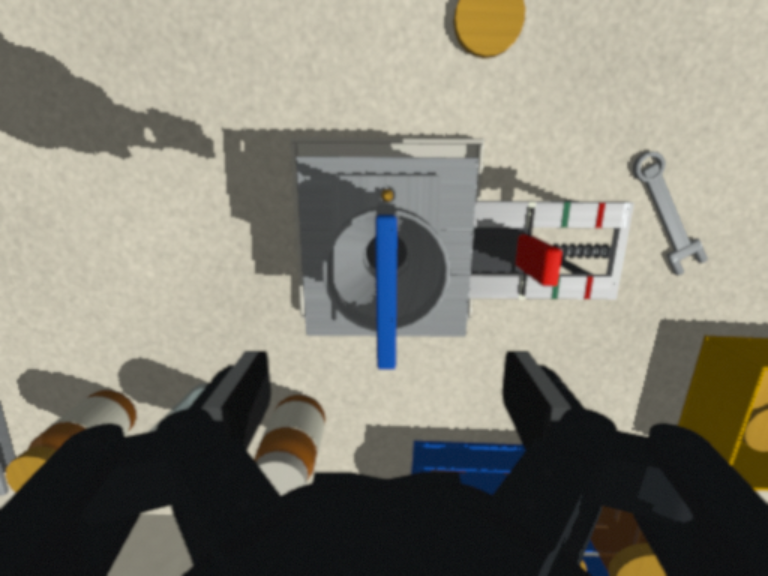

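The hopper is seated: the near peg shows through its hole at (388,195), the bar middle is at (0.528,0.2215) with yaw 2.5°, and the handle pointer is still on the white marks. Next I'll move above the handle.

Emit:
{"op": "play_rows", "data": {"deltas": [[0, 0.06, 0, 0, 0, 0, 0], [-0.001, 0.14, 0, 0, 0, 0, 0], [-0.002, 0.2, 0.02, 0, 0, 0, 0], [-0.003, 0.24, 0.06, 0, 0, 0, 0], [-0.0033, 0.2495, 0.11, 0, 0, 0, 0], [-0.0033, 0.2495, 0.14, 0, 0, 0, 0], [-0.0033, 0.2495, 0.14, 0, 0, 0, 0], [-0.0033, 0.2495, 0.14, 0, 0, 0, 0]]}}

```text
clock: 13.15
position: [0.5234, 0.3458, 0.24]
tool_rot: [-3.141, -0.001, -3.099]
force: [-1.0, 0.0, 0.6]
grip_width: 0.0856
finger_force: 0.0
```

Run:
```python
from h import *
todelta([.5233,.3462,.128],182.4)
c,im=grab("wrist","pics/w_hand.png")
b=blobs(c,im,(0,100,40),(6,255,255),.163,(.45,.6,.3,.4))
p=max(b,key=lambda q:len(q[2]))[2]
# top edge rows: bottom 6 rows of blob = far edge of top face
cols=p[:,0]; print("cols",cols.min(),cols.max(),"rows",p[:,1].min(),p[:,1].max())
P=np.array([onz(c,*q,.163)[:2] for q in p]); print(P.min(0),P.max(0),P.mean(0))
cv2.imwrite("pics/w_hand_v.png",cv2.resize(im[60:260,150:400,::-1],None,fx=3,fy=3))
```

```text
pos [0.5234 0.3458 0.24  ] rot [-1.7995e+02 -4.0000e-02 -1.7754e+02] t 13.15 F [-0.98  0.03  0.6 ]
delta [-0.0001, 0.001, 0.2239] [-0.0004, -0.0004, 0.0005]
[315.4 149.4] [313 139   6  22 105] [0.4815 0.3922 0.163 ]
[257.8 189. ] [250 165  17  48 689] [0.5178 0.3459 0.163 ]
[311.3 208.9] [309 200   6  19  86] [0.5342 0.3942 0.163 ]
cols 250 266 rows 165 212
[0.49671084 0.33875537] [0.53931359 0.35350231] [0.51797544 0.34590235]
```

View pics/w_hand_v.png

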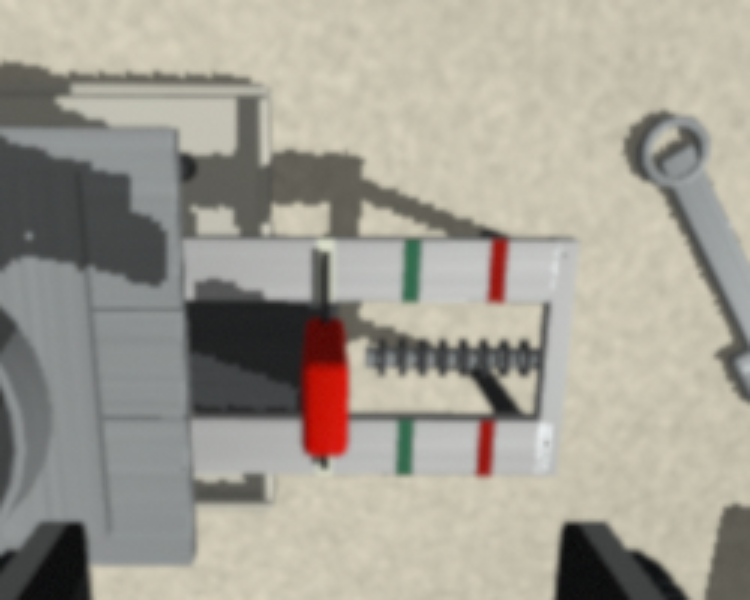

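The handle is centred under the fingers: top face at crop (325,405), world (0.524,0.346). Its pointer is on the white marks. Descending and gripping it.

Emit:
{"op": "play_rows", "data": {"deltas": [[0, 0.0005, 0.05, 0, 0, 0, 0], [0, 0.0005, 0.1, 0, 0, 0, 0], [0, 0.0005, 0.15, 0, 0, 0, 0], [0, 0.0005, 0.2, 0, 0, 0, 0], [0, 0.0005, 0.224, 0, 0, 0, 0], [0, 0.0005, 0.224, 0, 0, 0, 0.3], [0, 0.0005, 0.224, 0, 0, 0, 0.6], [0, 0.0005, 0.224, 0, 0, 0, 1], [0, 0.0005, 0.224, 0, 0, 0, 1], [0, 0.0005, 0.224, 0, 0, 0, 1]], "newtons": 60}}

```text
clock: 14.2
position: [0.5236, 0.3465, 0.1289]
tool_rot: [3.141, 0.001, -3.099]
force: [-0.9, -3.1, 16.0]
grip_width: 0.0132
finger_force: 61.2
```

Emit:
{"op": "play_rows", "data": {"deltas": [[0, 0, 0, 0, 0, 0, 1], [0, 0, 0, 0, 0, 0, 1], [0, 0, 0, 0, 0, 0, 1], [0, 0, 0, 0, 0, 0, 1]]}}

```text
clock: 14.6
position: [0.5236, 0.3464, 0.129]
tool_rot: [3.141, 0.001, -3.099]
force: [-1.3, -2.2, 8.1]
grip_width: 0.0132
finger_force: 59.0
```

Emit:
{"op": "play_rows", "data": {"deltas": [[0, 0.006, 0, 0, 0, 0, 1], [0, 0.014, 0, 0, 0, 0, 1], [0, 0.022, 0, 0, 0, 0, 1], [0, 0.03, 0, 0, 0, 0, 1], [0, 0.038, 0, 0, 0, 0, 1], [0, 0.046, 0, 0, 0, 0, 1], [0, 0.052, 0, 0, 0, 0, 1], [0, 0.056, 0, 0, 0, 0, 1], [0, 0.056, 0, 0, 0, 0, 1], [0, 0.056, 0, 0, 0, 0, 1]]}}

```text
clock: 15.6
position: [0.5227, 0.373, 0.129]
tool_rot: [-3.14, 0.0, -3.1]
force: [-2.5, -9.2, 10.5]
grip_width: 0.0135
finger_force: 59.6
```

Run:
```python
from h import *
todelta([.5233,.3764,.129],182.4)
c,im=grab("wrist","pics/w_open.png")
blobs(c,im,(45,70,40),(80,255,255),.106,(.4,.7,.3,.45),6); s=observe(); print(s["finger_force"],s["grip_width"])
cv2.imwrite("pics/w_open_v.png",cv2.resize(im[60:310,140:390,::-1],None,fx=2.4,fy=2.4))
```

```text
pos [0.5227 0.373  0.129 ] rot [-1.7991e+02  2.0000e-02 -1.7760e+02] t 15.6 F [-2.49 -9.19 10.45]
delta [-0.0015, 0.0068, -0.0] [-0.0007, 0.0002, 0.0]
[262.7 174.7] [259 158   8  34 253] [0.491 0.375 0.106]
59.57404553890228 0.013351749732792824
```

View pics/w_open_v.png

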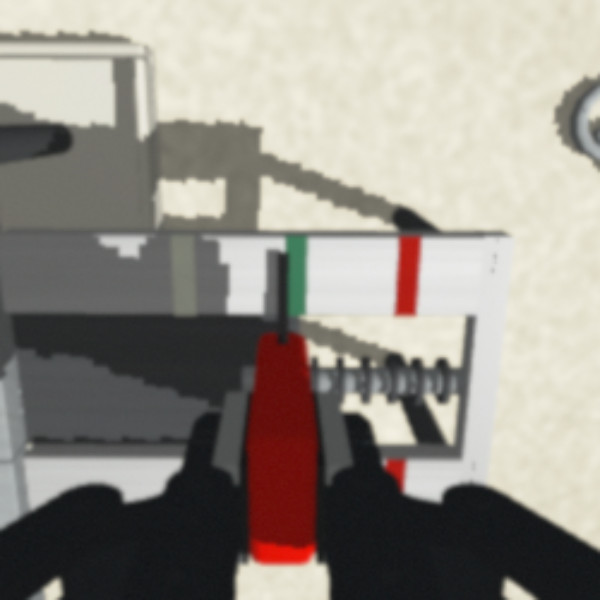

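The pointer is at crop x≈281 and the green mark at 296 (3.8 px/mm), so travel is about 26 mm. I'll add 3.5 mm.

Emit:
{"op": "play_rows", "data": {"deltas": [[0, 0.002, 0, 0, 0, 0, 1], [0, 0.005, 0, 0, 0, 0, 1], [0, 0.007, 0, 0, 0, 0, 1], [0, 0.007, 0, 0, 0, 0, 1], [0, 0.007, 0, 0, 0, 0, 1], [0, 0.007, 0, 0, 0, 0, 1], [0, 0.007, 0, 0, 0, 0, 1], [0, 0.007, 0, 0, 0, 0, 1], [0, 0.007, 0, 0, 0, 0, 1], [0, 0.007, 0, 0, 0, 0, 1]]}}

```text
clock: 16.65
position: [0.5226, 0.3763, 0.129]
tool_rot: [-3.14, 0.0, -3.1]
force: [-2.8, -9.7, 10.9]
grip_width: 0.0132
finger_force: 59.6
```

Run:
```python
from h import *
c,im=grab("wrist","pics/w_fin.png"); s=observe(); print(s["position"],s["force"],s["finger_force"],s["clock"])
hsv=cv2.cvtColor(im,cv2.COLOR_RGB2HSV)
blobs(c,im,(45,70,40),(80,255,255),.106,(.4,.7,.3,.45),3)
r=im[172:184,200:330].astype(int).sum(2).mean(0); print(r.astype(int).tolist())
ct,it=grab("top","pics/t_fin.png")
b=blobs(ct,it,(100,110,40),(130,255,255),.236,(.45,.6,.15,.3),20)
b0=cv2.cvtColor(it,cv2.COLOR_RGB2HSV)
```

```text
[0.52253778 0.37629061 0.12896803] [-1.87149014 -9.6975161  10.76818197] 59.6036159992218 16.7
[258.  172.1] [254 158   8  34 170] [0.4893 0.3752 0.106 ]
[303, 302, 302, 303, 302, 306, 323, 348, 359, 361, 362, 362, 363, 363, 362, 350, 328, 310, 304, 305, 305, 305, 305, 304, 305, 305, 305, 305, 306, 305, 305, 307, 322, 379, 440, 456, 479, 560, 648, 667, 668, 669, 669, 669, 669, 670, 670, 660, 580, 404, 315, 305, 287, 236, 165, 132, 118, 113, 123, 160, 228, 324, 487, 643, 674, 676, 677, 676, 677, 677, 677, 678, 678, 678, 678, 678, 678, 678, 678, 679, 679, 679, 679, 679, 679, 680, 679, 680, 679, 680, 680, 680, 680, 680, 680, 681, 680, 680, 670, 598, 415, 265, 229, 228, 228, 227, 229, 257, 369, 537, 660, 680, 681, 681, 681, 681, 681, 681, 680, 681, 681, 681, 681, 681, 681, 681, 682, 681, 681, 681]
[177.  202.9] [175 187   5  33 124] [0.5274 0.2205 0.236 ]
```

```bash
python3 -c "
from workcell import *
print(job_done())"
```

```text
the job is handed in; nothing more can be done
None
```

The job is handed in: the hopper is seated on both pegs and released, and the gripper is holding the shutter at about 30 mm, with the pointer on the green marks; the interface returned no verdict.

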